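# Prop the drying cabinet's door at its middle setting

## Task

The rinsed sample tubes need airing: swing the drying cabinet's door further open and fix it there at the middle setting, with the stay arm's middle hole (ringed in green) over the steel peg on the cabinet's roof and the arm lying flat, fully home on the peg. Leave everything else on the roof and on the bench where it stands.

Things in the scene. Friction and masses are not known exactly. Their poses are not given: they have to be found in the camera images.
- cabinet: White bench-top drying cabinet with clear sides, 200 mm deep (x), 260 mm wide (y), its flat roof 160 mm above the bench; fixed. Origin on the bench under the middle of its open front; its x axis points from the front to the back, its y axis to its left, z up. It stands elsewhere and is turned differently each time.
- hinge (a point): Vertical hinge line of the door, at the height of the roof: 8 mm in front of the cabinet's front, 120 mm to the left (cabinet y) of its middle.
- door (a joint): Opening angle of the clear, white-framed door (240 mm wide, 12 mm thick, its top edge level with the roof): 0 closed (it then runs from the hinge along the cabinet's -y), growing as its free edge swings out to the front (clockwise from above), up to 1.5. It stays where it is left; about 1 N at the post moves it. It starts a little open (below 0.35). Middle hole over the peg: about 0.63; the hole nearest the pivot: 0.36; the outermost: 0.91.
- door_post (a point): Top centre of the blue upright post, 12 mm across and 45 mm tall, on the door's top edge, 172 mm from the hinge line. The door can be pushed or pulled by it from above.
- stay_swing (a joint): Swing of the stay arm about the vertical pivot on the door's top edge, 120 mm from the hinge line: at 0 the arm points square off the door's inner face (the cabinet's x when the door is closed), positive anticlockwise from above, -0.6 to 1.3. It stays where it is left, relative to the door; about 0.3 N at the arm's end moves it. Middle hole over the peg: about 0.17.
- stay_tilt (a joint): Tilt of the stay arm about its level pin: 0 lying flat (a stop), positive with the free end raised, up to 1.0. Its pin is stiff: it stays where it is left; the free end must be pressed down with about 1 to 2 N. Starts raised 0.35 to 0.6, clear of the peg. If it is pressed down out of line, it rests on the peg's point instead of reaching 0.
- stay_pin (a point): The arm's pin, where tilt and swing axes cross, 8 mm above the roof. The stay arm is a flat aluminium bar, 5 mm thick, 26 mm wide, 215 mm long from here along its x axis to its free end, with three 14 mm holes in a row, 100, 132 and 164 mm from here. The bar clears the roof by 5.5 mm when flat.
- middle_hole (a point): Centre of the arm's middle hole, ringed in green, 132 mm from the pin, at half the bar's thickness.
- press_pad (a point): Centre of the orange pad, 24 mm long and as wide as the bar, on the top face of the bar's free end, 202 mm from the pin: the place to press.
- peg_tip (a point): Tip of the steel peg fixed to the roof, on a blue square plate: 8 mm across, 19 mm tall over the roof, its last 7 mm tapering to a 3 mm point; 40 mm behind the cabinet's front and 35 mm to the right of its middle. It stands about 8.5 mm proud of the bar's top when the bar is home.
- roof_jar: Small red-capped jar, 34 mm across, 42 mm tall, standing on the roof's rear left; origin under its centre. Not to be disturbed.
- roof_timer: Small white timer, 35 x 55 x 22 mm, lying on the roof's rear right; origin under its centre. Not to be disturbed.
- tube_rack: Clear rack of red-capped tubes, 234 x 80 mm, 100 mm tall, on the bench to the right; origin under its centre. Not to be disturbed.
- carousel: Round black tube carousel, 110 mm across, 100 mm tall, on the bench to the left; origin under its centre. Not to be disturbed.
- pipette: White and black pipette with a green tip, about 300 mm long, 30 mm thick, lying on the bench to the right; origin under its white body. Not to be disturbed.
- pen: Blue pen, 140 mm long, lying on the bench to the left. Not to be disturbed.
- specimen_cup: Clear specimen cup with a yellow lid, 68 mm across, 74 mm tall, on the bench to the left; origin under its centre. Not to be disturbed.

How it is judged (in metres and radians):
On the way, in this order (a step that is already met when the one before it is completed fails the run):
1. the door has been swung open, wider than the first hole would hold it (value of joint door above 0.48 rad), for 0.1 s.
2. the middle hole is over the peg and the arm lies flat (horizontal distance between middle_hole and peg_tip below 0.005 m and value of joint stay_tilt below 0.03 rad), for 0.2 s.
At the end, for the whole second after the job is handed in: The arm's middle hole is within 5 mm of the peg's axis, the arm lies flat (tilt below 0.03 rad), so that the peg stands through the hole, and door and arm are at rest (below 0.05 rad/s) (all of step 2 and velocity of joint door between -0.05 and 0.05 rad/s and velocity of joint stay_tilt between -0.05 and 0.05 rad/s); the robot touches nothing.
It fails at once if a thing on the roof or the bench was moved by more than 30 mm (distance of any of roof_jar, roof_timer, tube_rack, carousel, pipette, pen, specimen_cup from where it was at the start of the episode above 0.03 m).
It also fails if it takes over 64 s, if anything falls off the work surface, if the arm or the gripper's body presses on something with over 40 N, if the wrist force passes 120 N, or if a joint passes its speed limit or range.

## Robot

A 6-joint arm with a two-finger parallel gripper is mounted at the origin on the work surface. World frame = base frame: x ahead of the robot, y to its left, z up, the work surface at z = 0. Lengths are in mm, angles in rad, forces in N, time in s.
With the tool pointing down it reaches from about 325 to 775 mm from the base axis. Payload 5.5 kg.
Tool frame: the origin (TCP) lies midway between the tips of the shut fingers; the grasp point (between the pads) lies behind it (manip.pinch_z is the y of the grasp point in the tool frame, in mm); y points along the fingers, x is the direction in which the jaws open and shut, and the axes are right-handed (so a half turn about y gives the same grasp; the last joint's range is limited). The gripper opens to 85 mm and grips with 20 to 120 N. Pads are 22 mm wide; open, the fingers measure 114 mm over their backs; the gripper's body (76 mm by 85 mm) begins 54 mm behind the grasp point. The pads swing forward as they close: fully open they stand 13 mm farther back than shut.
Start: joints at [-1.228, 0.091, 1.231, -0, 1.82, -0.057], TCP at [233.541, -552.698, 231.275] pointing down, gripper open.
Joint ranges: [-2.87, 2.87], [-0.86, 2.18], [0.17, 2.46], [-1.51, 4.65], [0.06, 2.69], [-2.65, 2.65]. Speed limits (rad/s): [2.57, 2.57, 3.01, 3.14, 3.14, 3.14].

## Interface

Orientations are given as a 3x3 rotation matrix whose columns are the frame's x, y, z axes.
In Python, from plant import manip gives the robot as it stands. The module is installed in compiled form; this text tells all that it offers.
- The arm moves only by the shell command python3 -m pendant 'ROWS' [FORCE]. ROWS is JSON, a list of rows, each a list of 7 numbers: the gripper command: -1 is fully open, 1 is shut, values between are in proportion, then the shift along the tool's x, y, z scaled (see below), then the turn, a rotation vector about the tool's x, y, z scaled (see below). In form: [[gripper, tx, ty, tz, rx, ry, rz], ...]. A call has 1 to 12 rows; each row is the pose to reach, as a shift and turn from the pose commanded when the call began, along the tool's axes at that moment, turning the shorter way round; what a row does not reach only later rows make up. The controller multiplies each number of a shift by 400 mm and each number of a turn by pi rad. A row lasts 1/8 s, in which the tool goes at most 62.5 mm and 10.7 degrees, less where a joint would pass 70% of its speed; a pose out of reach is approached as far as the arm can. A call with a number of a shift or a turn outside -1 to 1 is refused whole. A call with a gripper value outside its range is refused whole. The fingers move at their own pace and stop on an object; FORCE is the grip in N (left out, the last holds). Time passes only in rows, so rows that repeat a pose let the fingers close. It gives the time, the measured TCP pose, the force and the opening at its end, in the units of the state.
- manip.state(): the state, without advancing time (a new reading comes with each control period).
- manip.capture(name): name is "side" or "top"; returns the picture (400x640x3 uint8, red, green, blue); there is no depth.
- manip.camera_model(name): a dict with "K" (3x3 intrinsics, pixels), "world_from_camera" (4x4, takes a point from camera to world coordinates). Camera axes: x right, y down, z forward; pixel columns grow to the right and rows downward; lengths in mm; the calibration is good to about 2 mm. A picture is of the moment at which its call begins. camera_model takes no time and is no camera call.
- manip.close_job(): hands the job in, once; it reports no verdict.
Trained networks look in the newest picture that a camera, given by its name, has taken for a name from the list of things; names that differ only in an ending like _2 or _b are one class to them, and where a whole thing is asked for, a point or a joint stands for the part that bears it (a point fixed in the world has none). Each returns a list of dicts, best first, with "p" (0 to 1); they miss things now and then, are a little off and sometimes report something else, mostly with a low value. They report only what shows in the picture. A call takes as long as a camera call.
- manip.recognise(camera, query): "extent" ([left, top, width, height] as shares, 0 to 1, of the picture: columns of its width, rows of its height, round what is visible of it).
- manip.mark_of(camera, query): "position" ([row, column] as shares, 0 to 1, of the picture: columns of its width, rows of its height: a listed point, or the origin of a listed thing).
The state is a dict: "clock": time; "q": joint angles; "joint_vel": joint speeds; "joint_torque": joint torques, N m; "position": TCP position; "eef_rot": TCP orientation; "contact_force": force on the tool from outside, world axes, zero at the start; "torque": the same for the moment, N m; "finger_gap": opening from 0.0 (shut) to 1.0 (fully open).
Only numpy, scipy, OpenCV 4.12 (cv2) and the standard library are available. Lean on these libraries where they do the work, as an engineer would, in place of code of your own. Each camera call takes 0.05 s, during which the arm holds its last target.

## Working session

There is one attempt and no reset: what is moved stays moved. The work goes in short steps, Python scripts to look and compute and a shell command to move; the robot and the scene stay as the last step left them, time stands still between calls to the robot, and variables do not carry over. Pictures are saved under pics/ and viewed, and the job is handed in when it is done.

```bash
mkdir -p pics; ls
cat > h.py <<'E'
import numpy as np, cv2
from plant import manip
def snap(c,n):
    im=manip.capture(c); cv2.imwrite(f'pics/{n}.png',im[:,:,::-1]); return im
def mark(c,q):
    r=manip.mark_of(c,q); return [(round(d['position'][1]*640,1),round(d['position'][0]*400,1),round(d['p'],2)) for d in r[:3]]
def proj(c,P):
    m=manip.camera_model(c); K=np.array(m['K']); T=np.linalg.inv(np.array(m['world_from_camera']))
    p=T[:3,:3]@np.array(P,float)+T[:3,3]; p=K@p; return p[:2]/p[2]
def ray(c,uv):
    m=manip.camera_model(c); K=np.array(m['K']); T=np.array(m['world_from_camera'])
    d=T[:3,:3]@np.linalg.inv(K)@np.array([uv[0],uv[1],1.]); return T[:3,3],d/np.linalg.norm(d)
def atz(c,uv,z):
    o,d=ray(c,uv); return o+d*(z-o[2])/d[2]
def tri(a,b):
    (o1,d1),(o2,d2)=ray('top',a),ray('side',b)
    A=np.array([d1,-d2]).T; s=np.linalg.lstsq(A,o2-o1,rcond=None)[0]
    p,q=o1+s[0]*d1,o2+s[1]*d2; return (p+q)/2,np.linalg.norm(p-q)
E
python3 - <<'E'
from h import *
np.set_printoptions(precision=1,suppress=True)
snap('top','t0');snap('side','s0')
for q in ['hinge','door_post','stay_pin','middle_hole','press_pad','peg_tip','cabinet']:
    a,b=mark('top',q),mark('side',q); print(q,a,b, tri(a[0][:2],b[0][:2]) if a and b else '')
print(manip.state()['clock'],manip.state()['eef_rot'],manip.pinch_z)
for c in('top','side'): print(np.array(manip.camera_model(c)['world_from_camera']))
E
```

```text
pics
hinge [(258.9, 214.0, 0.56)] [(292.7, 226.0, 0.56)] (array([521.7, 116. , 169. ]), np.float64(21.878346727724395))
door_post [(321.3, 215.0, 0.81), (310.1, 183.0, 0.42), (300.0, 206.8, 0.16)] [(342.0, 188.1, 0.76)] (array([516.2, -60.5, 210.7]), np.float64(11.278594738879303))
stay_pin [(300.9, 213.6, 0.83)] [(330.8, 203.6, 0.57), (389.5, 173.1, 0.56), (315.4, 189.4, 0.51)] (array([516.5,  -8.5, 183.3]), np.float64(0.08619215407909477))
middle_hole [(307.6, 168.3, 0.95)] [(301.8, 174.7, 0.98)] (array([642.3, -20.3, 212. ]), np.float64(10.405772174258288))
press_pad [(305.1, 139.0, 0.63), (168.9, 195.4, 0.25)] [(291.2, 157.8, 0.75), (329.4, 205.6, 0.37)] (array([706.7, -20.1, 243.5]), np.float64(14.456910400467832))
peg_tip [(310.5, 185.6, 0.46), (165.9, 192.3, 0.28)] [(317.6, 188.7, 0.61)] (array([595.2, -33. , 180.6]), np.float64(0.3010429741443577))
cabinet [(299.2, 210.3, 0.62), (305.6, 168.0, 0.61), (170.6, 192.1, 0.59)] [(318.7, 246.8, 0.77), (198.6, 313.5, 0.49), (390.9, 176.5, 0.2)] (array([544.5,   2.7,   1. ]), np.float64(7.14149572931085))
0.8 [[ 0.4  0.   0.9]
 [-0.9  0.   0.4]
 [ 0.  -1.   0. ]] -18.700000000000003
[[   0.    -1.     0.1  405.3]
 [  -1.    -0.    -0.   -32.3]
 [   0.    -0.1   -1.  1530.3]
 [   0.     0.     0.     1. ]]
[[  -0.7   -0.5    0.6 -118.5]
 [  -0.7    0.4   -0.6  674.8]
 [   0.    -0.8   -0.6  921. ]
 [   0.     0.     0.     1. ]]
```

Run:
```python
import cv2
for n,(x,y,w,h) in {'t0':(220,90,200,150),'s0':(210,110,240,180)}.items():
    im=cv2.imread(f'pics/{n}.png'); c=cv2.resize(im[y:y+h,x:x+w],(800,600),interpolation=cv2.INTER_CUBIC); cv2.imwrite(f'pics/{n}z.png',c)
```

```text
(no output)
```

View pics/t0.png

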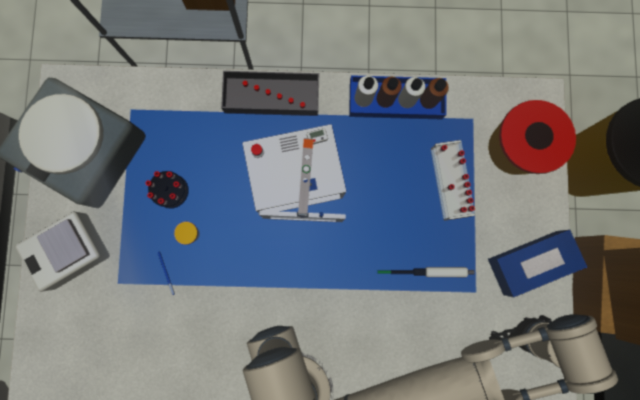

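View pics/s0.png

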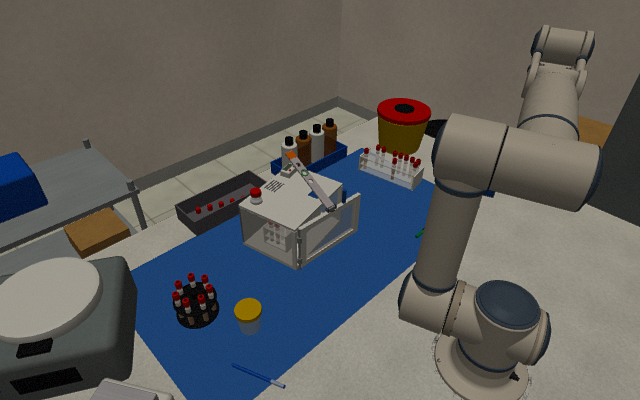

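```bash
ls pics
```

```text
s0.png
s0z.png
t0.png
t0z.png
```

View pics/t0z.png

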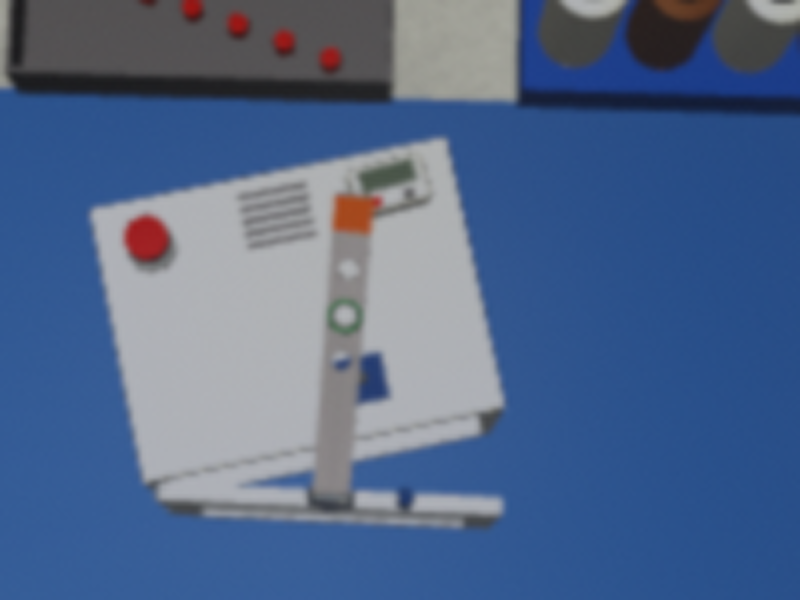

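View pics/s0z.png

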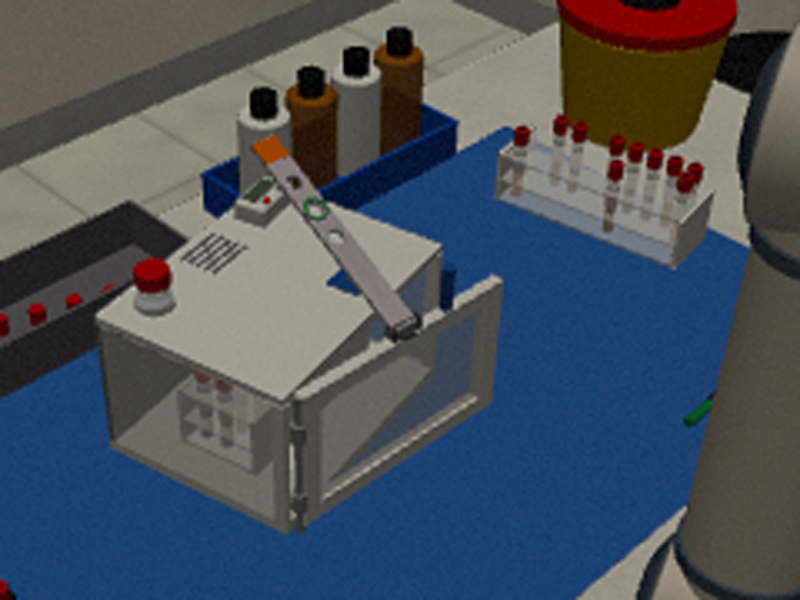

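The top view shows the cabinet's roof corners at about (243,142), (331,124), (256,211) and (346,191). The door is slightly open, its post is at (321,214), and the stay arm is raised with its pad beside the timer. I'll fit the cabinet pose and the joint angles.

```bash
cat >> h.py <<'E'
from scipy.optimize import least_squares
def cabT(x,y,th):
    c,s=np.cos(th),np.sin(th); R=np.array([[c,-s,0],[s,c,0],[0,0,1]]); return lambda p: R@np.array(p,float)+[x,y,0]
def model(X,door,sw,ti):
    f=cabT(*X); h=np.array([-8,120,0.])
    u=np.array([-np.sin(door),-np.cos(door),0]); n=np.array([np.cos(door),-np.sin(door),0])  # along door, inner normal
    # door centreline offset unknown ~0
    pin=h+120*u+[0,0,168]; a=-door+sw
    d=np.array([np.cos(a)*np.cos(ti),np.sin(a)*np.cos(ti),np.sin(ti)])
    up=np.array([-np.cos(a)*np.sin(ti),-np.sin(a)*np.sin(ti),np.cos(ti)])
    return {k:f(v) for k,v in dict(hinge=h+[0,0,160],door_post=h+172*u+[0,0,205],stay_pin=pin,middle_hole=pin+132*d,press_pad=pin+202*d+2.5*up,peg_tip=np.array([40,-35,179.])).items()}
E
python3 - <<'E'
from h import *
np.set_printoptions(precision=2,suppress=True)
C=[('top',(243,142.5),(200,130)),('top',(331.3,124.5),(200,-130)),('top',(256.5,211.2),(0,130)),('top',(345.8,191.3),(0,-130)),
('side',(342,182.9),(0,-130)),('side',(297,229.4),(0,130)),('side',(240,205.1),(200,130))]
def r(p): return np.concatenate([proj(c,cabT(*p[:3])([*q,160]))+(0 if c=='top' else 1)*p[3:5]-uv for c,uv,q in C]+[p[3:5]*.3])
s=least_squares(r,[545,3,-.1,0,0],x_scale=[10,10,.1,1,1]);print(s.x,s.fun)
X=s.x[:3]
M=[('top','door_post',(321.3,215)),('top','stay_pin',(300.9,213.6)),('top','middle_hole',(307.6,168.3)),('top','press_pad',(308.3,143.5)),
('side','door_post',(342,188.1)),('side','stay_pin',(330.8,203.6)),('side','middle_hole',(304.5,173.2)),('side','press_pad',(291,155.5)),('side','peg_tip',(317.6,188.7)),('top','peg_tip',(310.5,185.6))]
def r2(p):
    m=model(X,*p[:3]); return np.concatenate([proj(c,m[k])-uv for c,k,uv in M])
s2=least_squares(r2,[.2,.1,.45],loss='soft_l1');print(s2.x);print(r2(s2.x).reshape(-1,2))
def r3(p):
    m=model(p[:3],*p[3:6]); o=p[6:8]; return np.concatenate([proj(c,m[k])+(o if c=='side' else 0)-uv for c,k,uv in M]+[proj(c,cabT(*p[:3])([*q,160]))+(o if c=='side' else 0)-uv for c,uv,q in C]+[.3*o])
s3=least_squares(r3,[*X,*s2.x,0,0],loss='soft_l1',x_scale=[10,10,.1,.1,.1,.1,1,1]);print(s3.x);print(r3(s3.x)[:-2].reshape(-1,2))
for k,v in model(s3.x[:3],*s3.x[3:6]).items(): print(k,v)
E
```

```text
[553.15  -9.75   0.24  -0.16   0.7 ] [-0.77  0.39 -0.07 -0.64 -0.03  0.05  1.11  0.09  1.48 -0.06 -0.54  0.41
 -0.93 -0.41 -0.05  0.21]
[ 0.24 -0.06  0.41]
[[ 1.17 -1.97]
 [ 2.52  0.21]
 [-0.87 -0.55]
 [ 0.24 -1.05]
 [ 3.09  0.65]
 [ 1.23  3.05]
 [ 0.24 -0.24]
 [ 0.11 -0.12]
 [-1.   -0.47]
 [ 0.48 -1.7 ]]
[551.02  -8.13   0.24   0.22  -0.08   0.41  -0.37  -0.18]
[[ 0.47 -1.88]
 [ 1.84  0.4 ]
 [-0.95 -0.33]
 [ 0.48 -0.82]
 [ 2.34  0.78]
 [ 0.54  3.24]
 [-0.06 -0.23]
 [ 0.02 -0.17]
 [-1.14 -0.15]
 [-0.   -0.89]
 [-0.93  0.68]
 [-0.08  0.28]
 [-0.7   0.46]
 [ 0.6   1.15]
 [ 1.68 -0.35]
 [-0.97  0.06]
 [-1.09 -1.1 ]]
hinge [515.24 106.69 160.  ]
door_post [517.43 -65.3  205.  ]
stay_pin [516.77 -13.3  168.  ]
middle_hole [637.7  -21.24 220.31]
press_pad [700.84 -25.38 250.34]
peg_tip [598.09 -32.83 179.  ]
```

```bash
cat >> h.py <<'E'
from scipy.spatial.transform import Rotation as Ro
X=[551.02,-8.13,.24]
def go(P,yaw=None,pitchR=None):
    s=manip.state(); R=np.array(s['eef_rot']); p=np.array(s['position'])
    sh=R.T@(np.array(P)-p)/400; 
    out=[round(float(v),4) for v in sh]
    if yaw is not None:
        tx=np.array([np.cos(yaw),np.sin(yaw),0]);ty=np.array([0,0,-1.]); Rt=np.array([tx,ty,np.cross(tx,ty)]).T
        out+=[round(float(v),4) for v in Ro.from_matrix(R.T@Rt).as_rotvec()/np.pi]
    print('t',round(s['clock'],2),'at',p.round(1),'gap',round(s['finger_gap'],2),'F',np.round(s['contact_force'],1),'->',P,out)
E
python3 - <<'E'
from h import *
go([517,-64,275],-.2)
go([517,-64,173],-.2)
for d in(.22,.35,.5,.63,.66):
  m=model(X,d,-.08,.41); print(d,m['door_post'].round(1),m['stay_pin'].round(1),m['press_pad'].round(1))
m=model(X,.63,.17,.0);print({k:v.round(1) for k,v in m.items()})
E
```

```text
t 0.8 at [ 233.6 -552.7  231.3] gap 1.0 F [ 0.1 -0.1 -0. ] -> [517, -64, 275] [-0.8495, -0.1092, 1.1283, -0.0, -0.3091, 0.0]
t 0.8 at [ 233.6 -552.7  231.3] gap 1.0 F [ 0.1 -0.1 -0. ] -> [517, -64, 173] [-0.8495, 0.1458, 1.1283, -0.0, -0.3091, 0.0]
0.22 [518.2 -65.4 205. ] [517.1 -13.4 168. ] [701.1 -24.5 250.8]
0.35 [495.8 -64.4 205. ] [501.6 -12.7 168. ] [682.5 -47.5 250.8]
0.5 [470.5 -59.7 205. ] [483.9  -9.4 168. ] [657.6 -70.9 250.8]
0.63 [449.3 -52.6 205. ] [469.1  -4.5 168. ] [633.4 -87.9 250.8]
0.66 [444.6 -50.5 205. ] [465.8  -3.  168. ] [627.5 -91.4 250.8]
{'hinge': array([514.7, 106.5, 160. ]), 'door_post': array([449.3, -52.6, 205. ]), 'stay_pin': array([469.1,  -4.5, 168. ]), 'middle_hole': array([597.9, -33.3, 168. ]), 'press_pad': array([666.2, -48.5, 170.5]), 'peg_tip': array([598.2, -32.6, 179. ])}
```

```bash
python3 -m pendant '[[0,-0.2,-0.11,0.25,0,-0.08,0],[0,-0.3,-0.11,0.38,0,-0.13,0],[0,-0.4,-0.11,0.5,0,-0.18,0],[0,-0.5,-0.11,0.62,0,-0.23,0],[0,-0.6,-0.11,0.75,0,-0.28,0],[0,-0.65,-0.11,0.85,0,-0.309,0],[0,-0.65,-0.11,0.85,0,-0.309,0]]'
python3 - <<'E'
from h import *
go([517,-64,275],-.2);print(manip.state()['q'])
E
```

```text
clock: 1.68
position: [446.3, -178.9, 275.7]
eef_rot: [[0.98, 0.001, 0.198], [-0.198, -0.001, 0.98], [0.001, -1.0, -0.0]]
contact_force: [0.7, -0.5, -0.0]
finger_gap: 0.5
t 1.68 at [ 446.3 -178.9  275.7] gap 0.5 F [ 0.7 -0.5 -0. ] -> [517, -64, 275] [0.1165, 0.0018, 0.3165, 0.0001, 0.0003, 0.0004]
[-4.52052298e-01 -2.15294080e-01  1.44552962e+00  1.08441797e-05
  1.91016908e+00 -2.53036192e-01]
```

```bash
python3 -m pendant '[[0,0.058,0,0.158,0,0,0],[0,0.1165,0.002,0.3165,0,0,0],[0,0.1165,0.002,0.3165,0,0,0],[0,0.1165,0.002,0.3165,0,0,0]]'
python3 - <<'E'
from h import *
a,b=snap('top','t1'),snap('side','s1')
print(mark('top','door_post'),mark('side','door_post'))
for n,(x,y,w,h) in {'t1':(220,90,200,150),'s1':(210,110,240,180)}.items():
    im=cv2.imread(f'pics/{n}.png'); cv2.imwrite(f'pics/{n}z.png',cv2.resize(im[y:y+h,x:x+w],(800,600),interpolation=cv2.INTER_CUBIC))
go([517,-64,175],-.2)
E
```

```text
clock: 2.17
position: [516.4, -65.8, 274.3]
eef_rot: [[0.98, -0.001, 0.198], [-0.198, -0.0, 0.98], [-0.001, -1.0, -0.0]]
contact_force: [0.2, -0.6, 1.3]
finger_gap: 0.497
[(327.7, 215.3, 0.88)] [(342.5, 188.7, 0.6)]
t 2.38 at [515.9 -67.5 274.8] gap 0.5 F [ 0.1 -0.6  0.4] -> [517, -64, 175] [0.0008, 0.2495, 0.0092, 0.0001, -0.0008, 0.0002]
```

View pics/s1z.png

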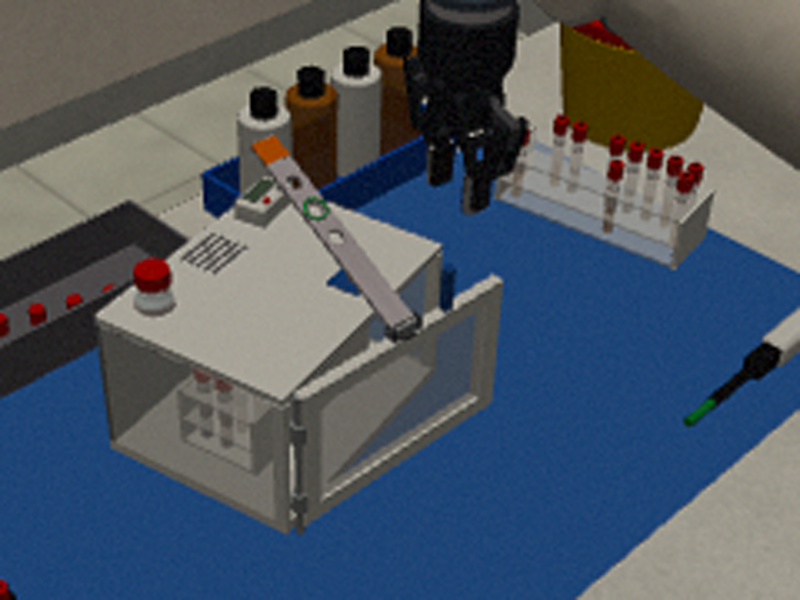

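The gripper hangs over the post, which is at about (344,193) in the full side image. Next I'll lower it and grip.

```bash
python3 -m pendant '[[0,0.001,0.1,0.006,0,0,0],[0,0.002,0.2,0.006,0,0,0],[0,0.002,0.245,0.006,0,0,0],[0,0.002,0.245,0.006,0,0,0],[1,0.002,0.245,0.006,0,0,0],[1,0.002,0.245,0.006,0,0,0],[1,0.002,0.245,0.006,0,0,0],[1,0.002,0.245,0.006,0,0,0]]' 20
python3 - <<'E'
from h import *
snap('top','t2'),snap('side','s2')
for n,(x,y,w,h) in {'t2':(220,90,200,150),'s2':(210,110,240,180)}.items():
    im=cv2.imread(f'pics/{n}.png'); cv2.imwrite(f'pics/{n}z.png',cv2.resize(im[y:y+h,x:x+w],(800,600),interpolation=cv2.INTER_CUBIC))
for d in(.22,.35,.5,.63,.66):
  go(list((model(X,d,0,0)['door_post']*[1,1,0]+[0,0,177]).round(1)))
E
```

```text
clock: 3.38
position: [518.4, -64.1, 178.7]
eef_rot: [[0.98, 0.004, 0.199], [-0.199, -0.001, 0.98], [0.004, -1.0, -0.0]]
contact_force: [0.8, -0.8, 5.9]
finger_gap: 0.133
t 3.48 at [518.4 -64.1 178.7] gap 0.13 F [-0.1 -1.7  6.4] -> [np.float64(518.2), np.float64(-65.4), np.float64(177.0)] [0.0, 0.0043, -0.0033]
t 3.48 at [518.4 -64.1 178.7] gap 0.13 F [-0.1 -1.7  6.4] -> [np.float64(495.8), np.float64(-64.4), np.float64(177.0)] [-0.0554, 0.0041, -0.012]
t 3.48 at [518.4 -64.1 178.7] gap 0.13 F [-0.1 -1.7  6.4] -> [np.float64(470.5), np.float64(-59.7), np.float64(177.0)] [-0.1197, 0.0038, -0.013]
t 3.48 at [518.4 -64.1 178.7] gap 0.13 F [-0.1 -1.7  6.4] -> [np.float64(449.3), np.float64(-52.6), np.float64(177.0)] [-0.1752, 0.0036, -0.0062]
t 3.48 at [518.4 -64.1 178.7] gap 0.13 F [-0.1 -1.7  6.4] -> [np.float64(444.6), np.float64(-50.5), np.float64(177.0)] [-0.1877, 0.0036, -0.0034]
```

View pics/s2z.png

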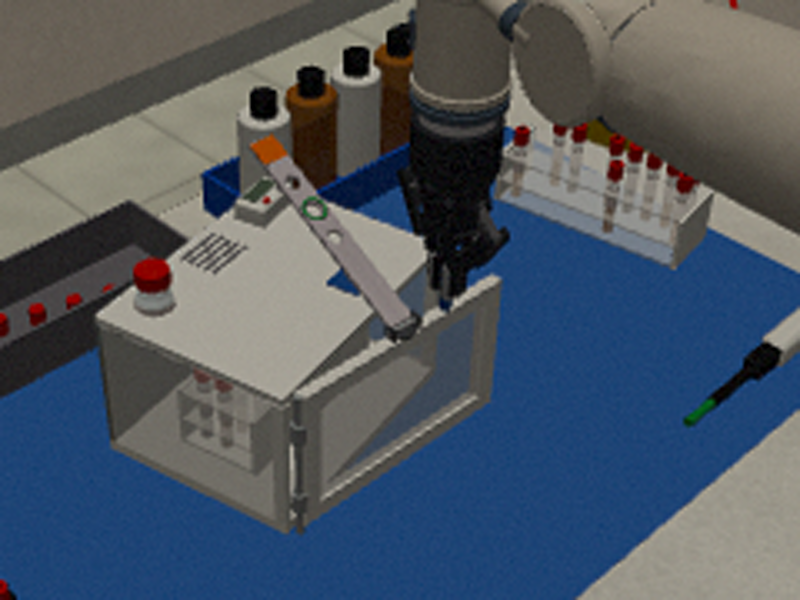

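The post is gripped: the gap of 0.13 is about 11 mm. Next I'll pull it along the arc to door ≈ 0.63.

```bash
python3 -m pendant '[[1,-0.028,0,-0.004,0,0,0],[1,-0.055,0,-0.009,0,0,0],[1,-0.088,0,-0.011,0,0,0],[1,-0.12,0,-0.010,0,0,0],[1,-0.148,0,-0.007,0,0,0],[1,-0.175,0,-0.003,0,0,0],[1,-0.175,0,-0.003,0,0,0],[1,-0.175,0,-0.003,0,0,0]]'
python3 - <<'E'
from h import *
snap('top','t3'),snap('side','s3')
for n,(x,y,w,h) in {'t3':(220,90,200,150),'s3':(210,110,240,180)}.items():
    im=cv2.imread(f'pics/{n}.png'); cv2.imwrite(f'pics/{n}z.png',cv2.resize(im[y:y+h,x:x+w],(800,600),interpolation=cv2.INTER_CUBIC))
go(list((model(X,.63,0,0)['door_post']*[1,1,0]+[0,0,177]).round(1)))
for q in ['stay_pin','middle_hole','press_pad','peg_tip','door_post']: print(q,mark('top',q),mark('side',q))
E
```

```text
clock: 4.47
position: [449.6, -51.2, 178.6]
eef_rot: [[0.98, 0.004, 0.199], [-0.199, -0.001, 0.98], [0.004, -1.0, 0.0]]
contact_force: [-0.7, 0.5, 6.9]
finger_gap: 0.13
t 4.58 at [449.7 -51.2 178.6] gap 0.13 F [-0.3  0.2  7.2] -> [np.float64(449.3), np.float64(-52.6), np.float64(177.0)] [-0.0002, 0.004, -0.0035]
stay_pin [] [(339.0, 213.4, 0.57)]
middle_hole [(319.2, 191.1, 0.92)] [(326.4, 175.2, 0.57), (390.6, 176.1, 0.47)]
press_pad [(329.2, 166.4, 0.63)] [(323.5, 157.1, 0.85)]
peg_tip [(310.5, 186.7, 0.69)] [(321.1, 248.5, 0.42), (315.6, 189.7, 0.41)]
door_post [] [(357.5, 201.7, 0.87)]
```

View pics/s3z.png

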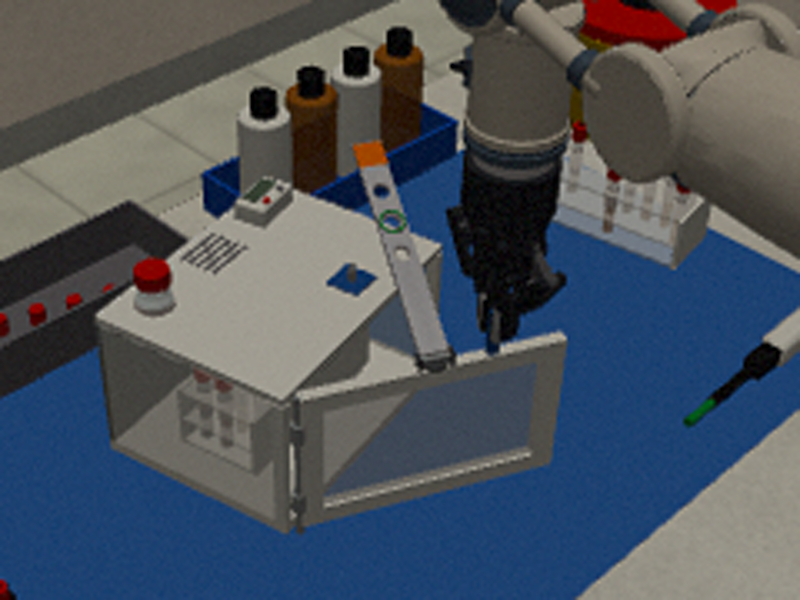

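View pics/t3z.png

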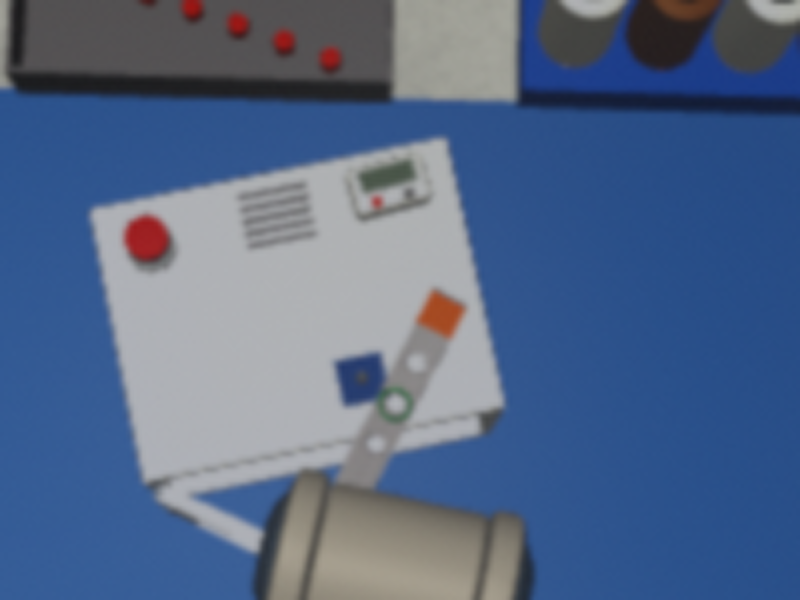

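```bash
python3 -m pendant '[[0,0,0,0,0,0,0],[0,0,0,0,0,0,0],[0,0,0,0,0,0,0],[0,0,-0.12,0,0,0,0],[0,0,-0.25,0,0,0,0],[0,0,-0.32,0,0,0,0],[0,0.05,-0.32,-0.15,0,0,0],[0,0.05,-0.32,-0.3,0,0,0],[0,0.05,-0.32,-0.45,0,0,0],[0,0.05,-0.32,-0.45,0,0,0],[0,0.05,-0.32,-0.45,0,0,0]]'
python3 - <<'E'
from h import *
snap('top','t4'),snap('side','s4')
for n,(x,y,w,h) in {'t4':(220,90,200,150),'s4':(210,110,240,180)}.items():
    im=cv2.imread(f'pics/{n}.png'); cv2.imwrite(f'pics/{n}z.png',cv2.resize(im[y:y+h,x:x+w],(800,600),interpolation=cv2.INTER_CUBIC))
go([500,-200,300])
for q in ['stay_pin','middle_hole','press_pad','peg_tip','door_post']: print(q,mark('top',q),mark('side',q))
E
```

```text
clock: 6.45
position: [432.6, -231.3, 304.2]
eef_rot: [[0.98, -0.0, 0.199], [-0.199, 0.001, 0.98], [-0.001, -1.0, 0.001]]
contact_force: [-0.4, 0.5, 0.1]
finger_gap: 0.5
t 6.55 at [ 433.  -230.4  304.6] gap 0.5 F [-0.1  0.3  0.9] -> [500, -200, 300] [0.1493, 0.0117, 0.1075]
stay_pin [(299.5, 231.0, 0.65)] [(339.7, 214.2, 0.61)]
middle_hole [(320.7, 190.8, 0.91)] [(325.8, 176.3, 0.86)]
press_pad [(328.7, 166.1, 0.69)] [(320.8, 157.1, 0.87), (287.8, 171.9, 0.54)]
peg_tip [(310.4, 184.1, 0.44)] [(252.7, 202.6, 0.66), (318.2, 188.7, 0.38)]
door_post [(192.5, 234.4, 0.17)] [(356.6, 203.8, 0.68)]
```

View pics/s4z.png

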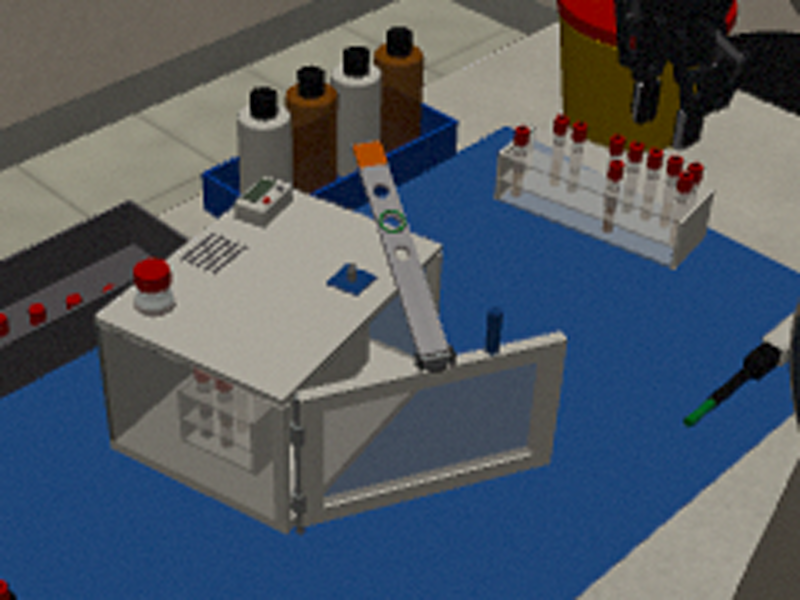

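View pics/t4z.png

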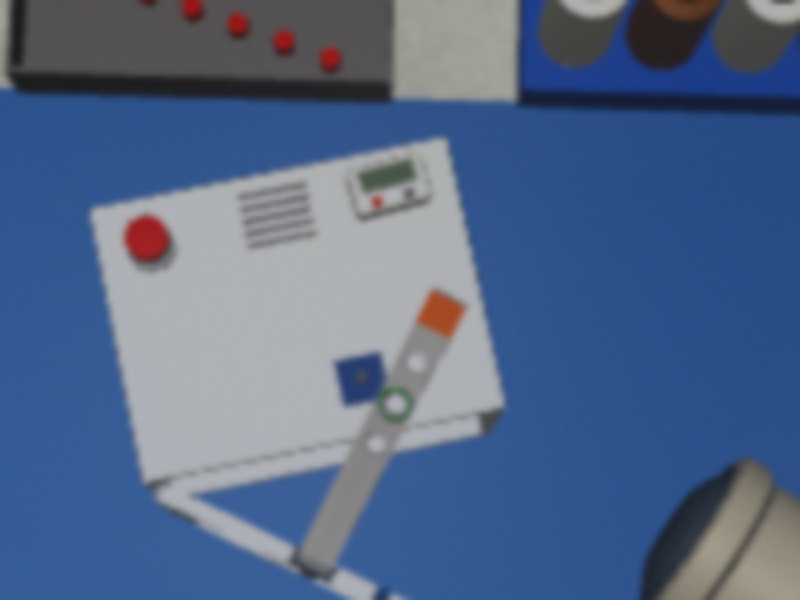

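```bash
cat > fit.py <<'E'
from h import *
np.set_printoptions(precision=2,suppress=True)
C=[('top',(243,142.5),(200,130)),('top',(331.3,124.5),(200,-130)),('top',(256.5,211.2),(0,130)),('top',(345.8,191.3),(0,-130)),
('side',(342,182.9),(0,-130)),('side',(297,229.4),(0,130)),('side',(240,205.1),(200,130))]
def fit(M,g=(.63,-.08,.41)):
    def r(p):
        m=model(p[:3],*p[3:6]); o=p[6:8]
        m['h1']=m['stay_pin']+(m['middle_hole']-m['stay_pin'])*100/132
        m['h3']=m['stay_pin']+(m['middle_hole']-m['stay_pin'])*164/132
        return np.concatenate([proj(c,m[k])+(o if c=='side' else 0)-uv for c,k,uv in M]+[proj(c,cabT(*p[:3])([*q,160]))+(o if c=='side' else 0)-uv for c,uv,q in C]+[.3*o])
    s=least_squares(r,[*X,*g,0,0],loss='soft_l1',x_scale=[10,10,.1,.1,.1,.1,1,1]);print(s.x);print(r(s.x)[:-2].reshape(-1,2).T)
    return s.x
E
python3 - <<'E'
from fit import *
M=[('top','peg_tip',(310.3,184.1)),('top','middle_hole',(318.75,191)),('top','h3',(324.25,180.5)),('top','h1',(314.25,200.75)),('top','press_pad',(330.5,168.2)),
('side','middle_hole',(327.6,176.3)),('side','press_pad',(321,156.2)),('side','peg_tip',(315.6,189.2)),('side','door_post',(358.2,203)),('top','door_post',(316.25,238)),('side','h3',(324.3,167)),('side','h1',(330.9,186.2))]
p=fit(M); m=model(p[:3],*p[3:6])
for k,v in m.items(): print(k,v)
m=model(p[:3],.63,.175,p[5])
for k,v in m.items(): print(k,v)
m=model(p[:3],.63,.175,0)
for k,v in m.items(): print(k,v)
E
```

```text
[552.96  -8.89   0.24   0.64  -0.05   0.45  -0.63   0.81]
[[ 0.43  0.44  0.01 -0.05 -0.25 -0.    0.04  0.27  0.86  0.11  0.2  -0.14
  -0.86 -0.1  -0.37  0.84  1.   -1.35 -1.57]
 [-0.11 -0.4  -0.08 -0.12  0.12  0.2  -0.3  -0.03 -0.4   0.38  0.18 -0.2
   0.24 -0.48 -0.05  0.31  0.23  0.64 -0.33]]
hinge [516.75 105.8  160.  ]
door_post [448.91 -52.26 205.  ]
stay_pin [469.42  -4.47 168.  ]
middle_hole [576.02 -56.51 225.89]
press_pad [631.57 -83.62 258.84]
peg_tip [600.11 -33.41 179.  ]
hinge [516.75 105.8  160.  ]
door_post [451.24 -53.24 205.  ]
stay_pin [471.04  -5.16 168.  ]
middle_hole [586.92 -30.55 225.89]
press_pad [647.3  -43.78 258.84]
peg_tip [600.11 -33.41 179.  ]
hinge [516.75 105.8  160.  ]
door_post [451.24 -53.24 205.  ]
stay_pin [471.04  -5.16 168.  ]
middle_hole [599.98 -33.41 168.  ]
press_pad [668.36 -48.4  170.5 ]
peg_tip [600.11 -33.41 179.  ]
```

Run:
```python
from h import *
go([626,-81,315],1.117)
```

```text
t 7.05 at [ 432.7 -231.3  304.5] gap 0.5 F [-0.3 -0.6 -0.1] -> [626, -81, 315] [0.3991, -0.0262, 0.4644, 0.0, -0.4192, 0.0]
```

```bash
python3 -m pendant '[[0,0.08,-0.026,0.09,0,-0.055,0],[0,0.16,-0.026,0.18,0,-0.11,0],[0,0.24,-0.026,0.27,0,-0.165,0],[0,0.32,-0.026,0.36,0,-0.22,0],[0,0.4,-0.026,0.464,0,-0.275,0],[0,0.4,-0.026,0.464,0,-0.33,0],[0,0.4,-0.026,0.464,0,-0.385,0],[0,0.4,-0.026,0.464,0,-0.419,0],[0,0.4,-0.026,0.464,0,-0.419,0],[0,0.4,-0.026,0.464,0,-0.419,0]]'
python3 - <<'E'
from h import *
snap('side','s5')
im=cv2.imread('pics/s5.png');x,y,w,h=210,110,240,180; cv2.imwrite('pics/s5z.png',cv2.resize(im[y:y+h,x:x+w],(800,600),interpolation=cv2.INTER_CUBIC))
go([626,-81,240],1.117)
E
```

```text
clock: 8.3
position: [626.3, -81.5, 314.8]
eef_rot: [[0.441, -0.0, -0.897], [0.897, -0.0, 0.441], [-0.0, -1.0, 0.0]]
contact_force: [-0.8, 0.1, 0.2]
finger_gap: 0.499
t 8.35 at [626.3 -81.5 314.9] gap 0.5 F [ 0.1  1.1 -0.1] -> [626, -81, 240] [0.0008, 0.1872, 0.0012, -0.0, -0.0009, 0.0]
```

View pics/s5z.png

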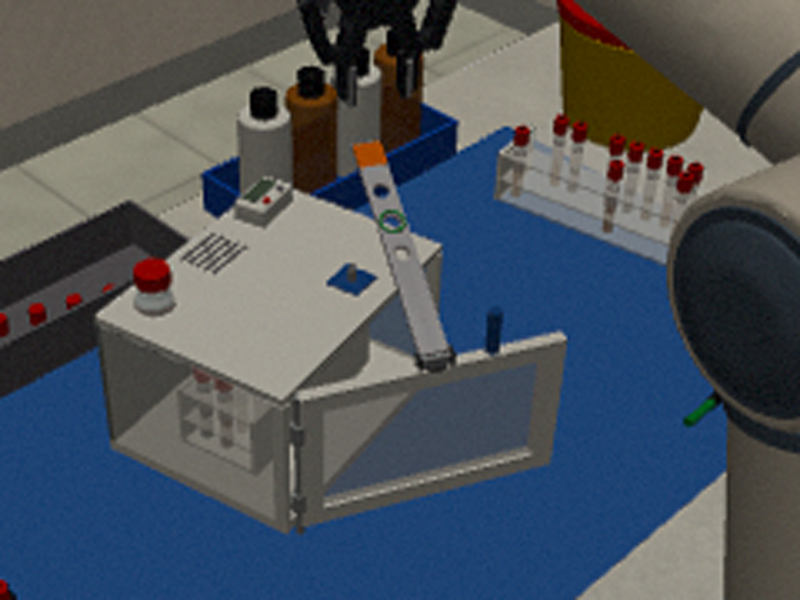

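```bash
python3 -m pendant '[[0,0,0.08,0,0,0,0],[0,0,0.15,0,0,0,0],[0,0,0.185,0,0,0,0],[0,0,0.185,0,0,0,0],[0.6,0,0.185,0,0,0,0],[0.6,0,0.185,0,0,0,0],[0.6,0,0.185,0,0,0,0],[0.6,0,0.185,0,0,0,0]]' 20
python3 - <<'E'
from h import *
snap('side','s6')
im=cv2.imread('pics/s6.png');x,y,w,h=210,110,240,180; cv2.imwrite('pics/s6z.png',cv2.resize(im[y:y+h,x:x+w],(800,600),interpolation=cv2.INTER_CUBIC))
X=[552.96,-8.89,.24]
for d in (.64,.63):
 for sw in (-.05,.05,.175):
  m=model(X,d,sw,.45); g=m['stay_pin']+(m['press_pad']-m['stay_pin'])*195/202; g[2]=240; go(list(g.round(1)),.24-d+sw+np.pi/2)
E
```

```text
clock: 9.35
position: [626.8, -81.6, 241.8]
eef_rot: [[0.439, 0.002, -0.898], [0.898, -0.0, 0.439], [0.001, -1.0, -0.002]]
contact_force: [2.2, -0.4, 2.4]
finger_gap: 0.294
t 9.4 at [626.7 -81.5 241.7] gap 0.29 F [ 2.  -0.6  1.6] -> [np.float64(627.1), np.float64(-80.7), np.float64(240.0)] [0.0023, 0.0042, 0.0001, 0.0006, -0.0016, 0.0002]
t 9.4 at [626.7 -81.5 241.7] gap 0.29 F [ 2.  -0.6  1.6] -> [np.float64(633.9), np.float64(-64.6), np.float64(240.0)] [0.0459, 0.0043, 0.0025, 0.0006, -0.0334, 0.0001]
t 9.4 at [626.7 -81.5 241.7] gap 0.29 F [ 2.  -0.6  1.6] -> [np.float64(640.1), np.float64(-43.7), np.float64(240.0)] [0.0997, 0.0043, 0.0115, 0.0006, -0.0732, 0.0001]
t 9.4 at [626.7 -81.5 241.7] gap 0.29 F [ 2.  -0.6  1.6] -> [np.float64(629.0), np.float64(-79.6), np.float64(240.0)] [0.0068, 0.0043, -0.003, 0.0006, -0.0047, 0.0002]
t 9.4 at [626.7 -81.5 241.7] gap 0.29 F [ 2.  -0.6  1.6] -> [np.float64(635.6), np.float64(-63.4), np.float64(240.0)] [0.0505, 0.0043, -0.0, 0.0006, -0.0366, 0.0001]
t 9.4 at [626.7 -81.5 241.7] gap 0.29 F [ 2.  -0.6  1.6] -> [np.float64(641.6), np.float64(-42.5), np.float64(240.0)] [0.104, 0.0043, 0.0095, 0.0006, -0.0764, 0.0001]
```

View pics/s6z.png

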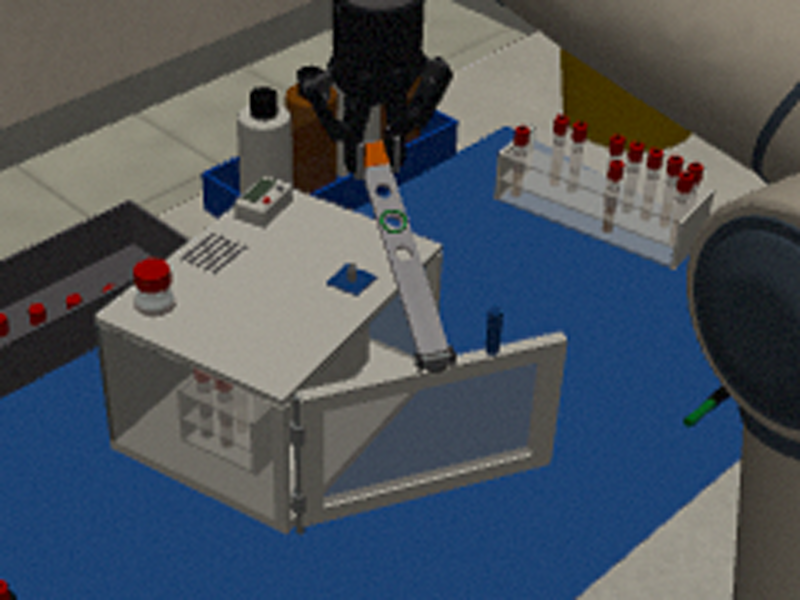

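```bash
python3 -m pendant '[[0.6,0.025,0,-0.001,0,-0.018,0],[0.6,0.05,0,0.0,0,-0.0366,0],[0.6,0.078,0,0.004,0,-0.056,0],[0.6,0.104,0,0.0095,0,-0.0764,0],[0.6,0.104,0,0.0095,0,-0.0764,0],[0.6,0.104,0,0.0095,0,-0.0764,0]]'
python3 - <<'E'
from h import *
for n,c in(('s7','side'),('t7','top')):
    snap(c,n); im=cv2.imread(f'pics/{n}.png');x,y,w,h=(210,110,240,180) if c=='side' else (220,90,200,150); cv2.imwrite(f'pics/{n}z.png',cv2.resize(im[y:y+h,x:x+w],(800,600),interpolation=cv2.INTER_CUBIC))
X=[552.96,-8.89,.24]
for t in(.45,.35,.25,.2):
  m=model(X,.63,.175,t); g=m['stay_pin']+(m['press_pad']-m['stay_pin'])*195/202; g[2]-=13; go(list(g.round(1)),.24-.63+.175+np.pi/2)
E
```

```text
clock: 10.15
position: [641.2, -42.5, 241.1]
eef_rot: [[0.214, 0.0, -0.977], [0.977, 0.0, 0.214], [0.0, -1.0, -0.0]]
contact_force: [2.0, 2.1, 2.9]
finger_gap: 0.297
t 10.25 at [641.1 -42.7 241. ] gap 0.3 F [1.6 2.6 2.1] -> [np.float64(641.6), np.float64(-42.5), np.float64(242.0)] [0.0007, -0.0025, -0.0011, 0.0, -0.0003, 0.0001]
t 10.25 at [641.1 -42.7 241. ] gap 0.3 F [1.6 2.6 2.1] -> [np.float64(649.2), np.float64(-44.1), np.float64(224.1)] [0.0008, 0.0422, -0.0205, 0.0, -0.0003, 0.0001]
t 10.25 at [641.1 -42.7 241. ] gap 0.3 F [1.6 2.6 2.1] -> [np.float64(655.0), np.float64(-45.4), np.float64(205.6)] [0.0007, 0.0885, -0.0353, 0.0, -0.0003, 0.0001]
t 10.25 at [641.1 -42.7 241. ] gap 0.3 F [1.6 2.6 2.1] -> [np.float64(657.3), np.float64(-45.9), np.float64(196.1)] [0.0007, 0.1122, -0.0412, 0.0, -0.0003, 0.0001]
```

View pics/s7z.png

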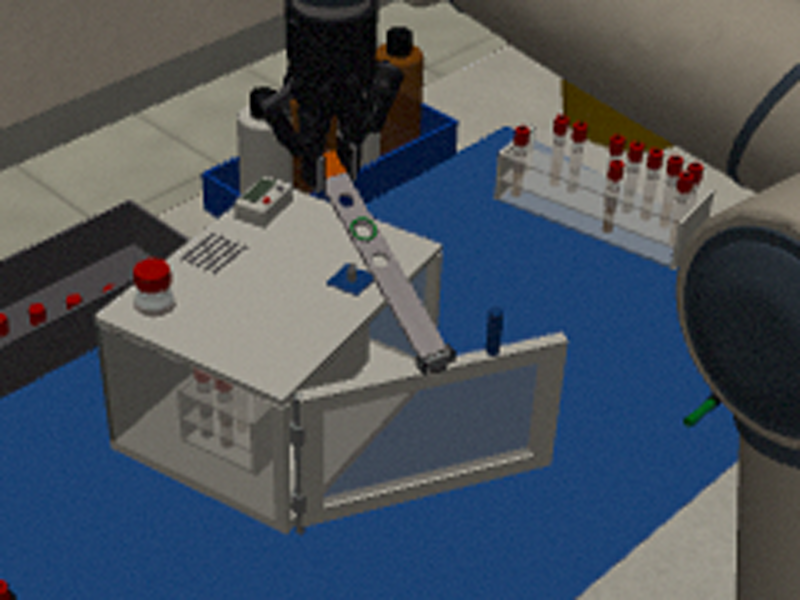

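```bash
python3 -m pendant '[[0.6,0,0.021,-0.01,0,0,0],[0.6,0,0.042,-0.02,0,0,0],[0.6,0,0.065,-0.028,0,0,0],[0.6,0,0.088,-0.035,0,0,0],[0.6,0,0.112,-0.041,0,0,0],[0.6,0,0.112,-0.041,0,0,0],[0.6,0,0.112,-0.041,0,0,0]]'
python3 - <<'E'
from h import *
for n,c in(('s8','side'),('t8','top')):
    snap(c,n); im=cv2.imread(f'pics/{n}.png');x,y,w,h=(210,110,240,180) if c=='side' else (220,90,200,150); cv2.imwrite(f'pics/{n}z.png',cv2.resize(im[y:y+h,x:x+w],(800,600),interpolation=cv2.INTER_CUBIC))
go([657,-46,196])
E
```

```text
clock: 11.12
position: [656.8, -45.8, 195.6]
eef_rot: [[0.213, -0.001, -0.977], [0.977, 0.0, 0.213], [-0.0, -1.0, 0.001]]
contact_force: [-1.2, 2.0, -1.8]
finger_gap: 0.298
t 11.22 at [656.9 -45.8 195.8] gap 0.29 F [-0.2  2.2 -1.8] -> [657, -46, 196] [-0.0004, -0.0004, -0.0003]
```

View pics/s8z.png

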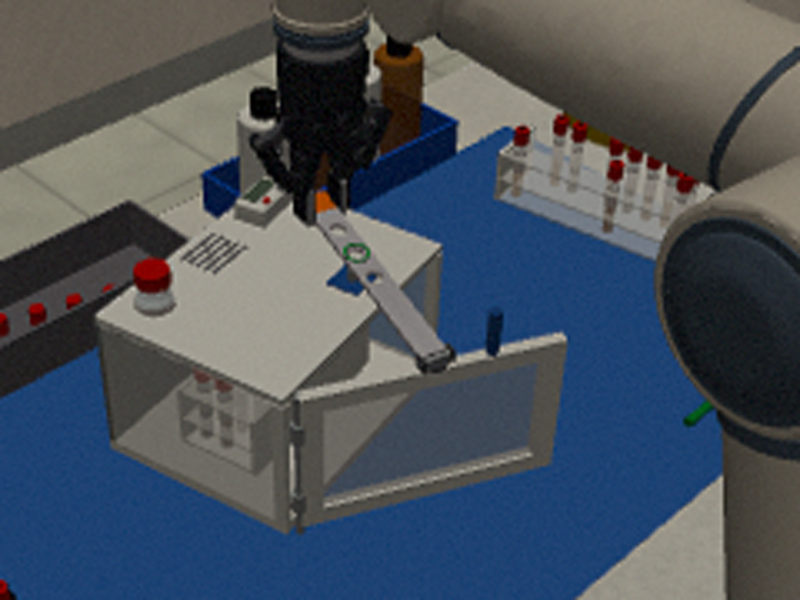

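View pics/t8z.png

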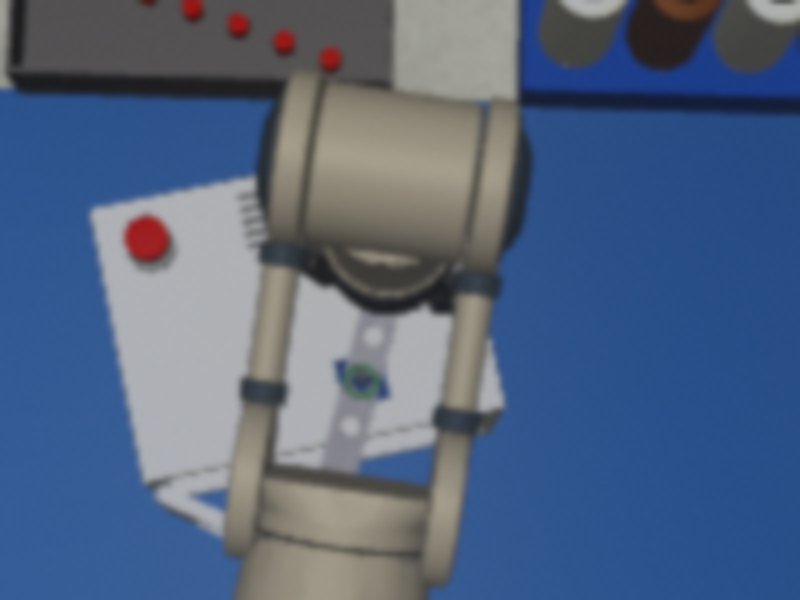

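Seen from above, the peg (310,184) sits inside the green ring (310,185). I'll lower further while holding the bar.

```bash
python3 -m pendant '[[0.6,0,0.02,-0.003,0,0,0],[0.6,0,0.04,-0.006,0,0,0],[0.6,0,0.055,-0.008,0,0,0],[0.6,0,0.0675,-0.009,0,0,0],[0.6,0,0.0675,-0.009,0,0,0]]'
python3 - <<'E'
from h import *
for n,c in(('s9','side'),('t9','top')):
    snap(c,n); im=cv2.imread(f'pics/{n}.png');x,y,w,h=(260,140,120,90) if c=='side' else (270,140,120,90); cv2.imwrite(f'pics/{n}z.png',cv2.resize(im[y:y+h,x:x+w],(800,600),interpolation=cv2.INTER_CUBIC))
go([657,-46,196])
E
```

```text
clock: 11.85
position: [660.8, -46.8, 168.6]
eef_rot: [[0.213, -0.0, -0.977], [0.977, -0.0, 0.213], [-0.0, -1.0, 0.0]]
contact_force: [2.4, 0.5, 0.8]
finger_gap: 0.297
t 11.95 at [660.8 -46.7 169. ] gap 0.3 F [2.8 0.8 0.1] -> [657, -46, 196] [-0.0002, -0.0674, 0.0096]
```

View pics/s9z.png

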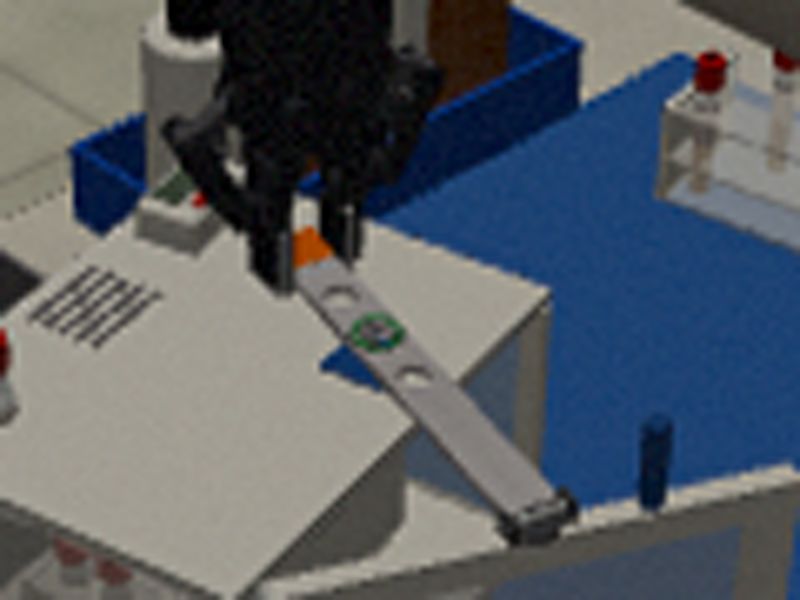

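View pics/t9z.png

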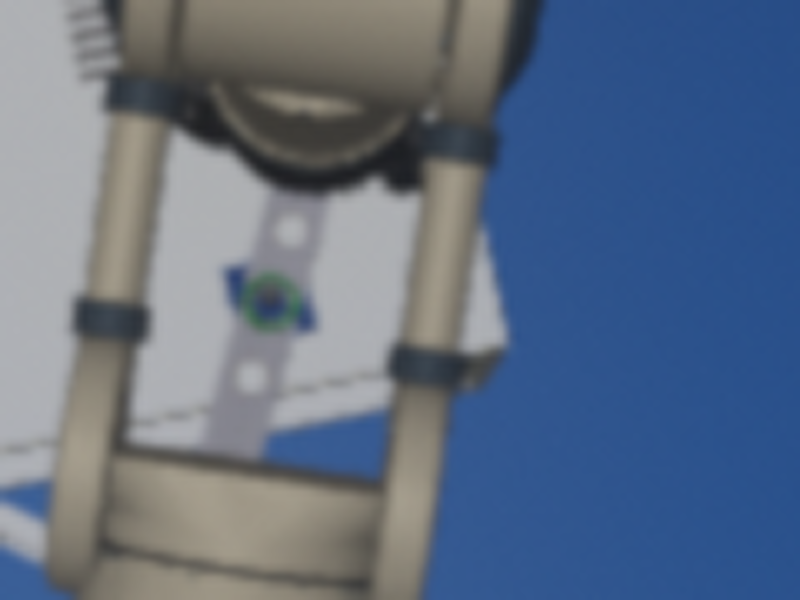

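The peg's tip stands in the ringed hole in both views: side (316,190), top (310.5,184.5). I'll release, rise, shut the fingers, and then press on the pad.

```bash
python3 -m pendant '[[0.2,0,0,0,0,0,0],[0.2,0,0,0,0,0,0],[0.2,0,0,0,0,0,0],[0.2,0,-0.05,0,0,0,0],[0.2,0,-0.12,0,0,0,0],[1,0,-0.12,-0.018,0,0,0],[1,0,-0.12,-0.018,0,0,0],[1,0,-0.12,-0.018,0,0,0],[1,0,-0.12,-0.018,0,0,0]]' 20
python3 - <<'E'
from h import *
for n,c in(('s10','side'),('t10','top')):
    snap(c,n); im=cv2.imread(f'pics/{n}.png');x,y,w,h=(260,140,120,90) if c=='side' else (270,140,120,90); cv2.imwrite(f'pics/{n}z.png',cv2.resize(im[y:y+h,x:x+w],(800,600),interpolation=cv2.INTER_CUBIC))
go([668.4,-48.4,183]);go([668.4,-48.4,172]);go([668.4,-48.4,169])
E
```

```text
clock: 13.08
position: [667.4, -48.2, 215.8]
eef_rot: [[0.213, -0.002, -0.977], [0.977, 0.0, 0.213], [-0.0, -1.0, 0.002]]
contact_force: [-0.0, -0.3, -0.0]
finger_gap: -0.004
t 13.18 at [667.5 -48.1 216.4] gap 0.0 F [-0.3  0.  -0.6] -> [668.4, -48.4, 183] [-0.0002, 0.0836, -0.0024]
t 13.18 at [667.5 -48.1 216.4] gap 0.0 F [-0.3  0.  -0.6] -> [668.4, -48.4, 172] [-0.0002, 0.1111, -0.0024]
t 13.18 at [667.5 -48.1 216.4] gap 0.0 F [-0.3  0.  -0.6] -> [668.4, -48.4, 169] [-0.0002, 0.1186, -0.0024]
```

View pics/s10z.png

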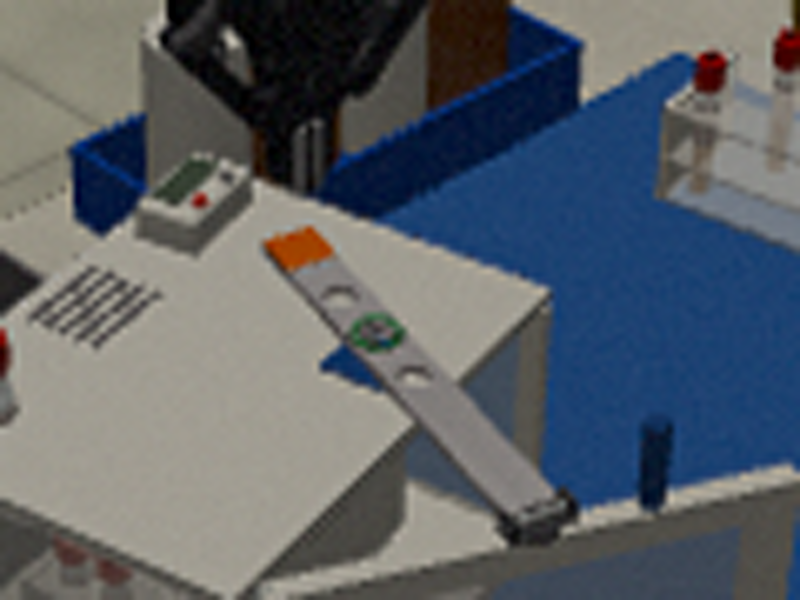

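```bash
python3 -m pendant '[[1,0,0.04,-0.002,0,0,0],[1,0,0.075,-0.002,0,0,0],[1,0,0.09,-0.002,0,0,0],[1,0,0.1,-0.002,0,0,0],[1,0,0.11,-0.002,0,0,0],[1,0,0.11,-0.002,0,0,0]]'; python3 -m pendant '[[1,0,0.005,0,0,0,0],[1,0,0.01,0,0,0,0],[1,0,0.01,0,0,0,0]]'
```

```text
clock: 13.92
position: [668.6, -48.4, 173.0]
eef_rot: [[0.213, 0.0, -0.977], [0.977, -0.0, 0.213], [0.0, -1.0, -0.0]]
contact_force: [-0.5, -0.4, 0.2]
finger_gap: 0.002
clock: 14.3
position: [668.7, -48.4, 169.1]
eef_rot: [[0.213, 0.0, -0.977], [0.977, -0.0, 0.213], [0.0, -1.0, -0.0]]
contact_force: [-0.2, 0.5, 1.2]
finger_gap: 0.002
```

```bash
python3 -m pendant '[[1,0,0.004,0,0,0,0],[1,0,0.008,0,0,0,0],[1,0,0.008,0,0,0,0]]'
python3 - <<'E'
from h import *
for n,c in(('s11','side'),('t11','top')):
    snap(c,n); im=cv2.imread(f'pics/{n}.png');x,y,w,h=(260,140,120,90) if c=='side' else (270,140,120,90); cv2.imwrite(f'pics/{n}z.png',cv2.resize(im[y:y+h,x:x+w],(800,600),interpolation=cv2.INTER_CUBIC))
go([668.4,-48.4,169])
E
```

```text
clock: 14.68
position: [668.7, -48.4, 166.2]
eef_rot: [[0.213, 0.001, -0.977], [0.977, -0.0, 0.213], [0.0, -1.0, -0.001]]
contact_force: [1.3, 0.8, 2.5]
finger_gap: -0.002
t 14.78 at [668.7 -48.4 166.2] gap -0.0 F [0.4 0.1 1.9] -> [668.4, -48.4, 169] [-0.0002, -0.007, 0.0008]
```

View pics/s11z.png

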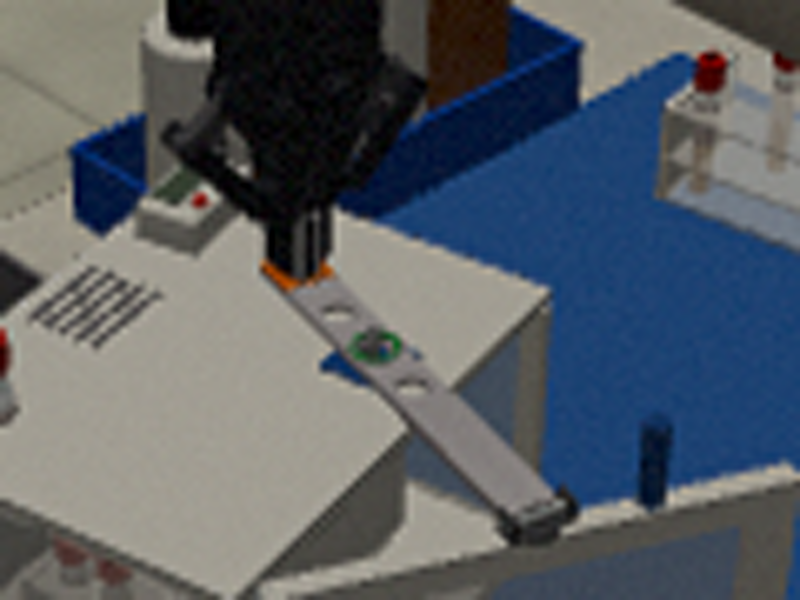

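```bash
python3 -m pendant '[[1,0,0.004,0,0,0,0],[1,0,0.008,0,0,0,0],[1,0,0.008,0,0,0,0]]'; python3 -m pendant '[[1,0,0.004,0,0,0,0],[1,0,0.006,0,0,0,0],[1,0,0.006,0,0,0,0]]'
```

```text
clock: 15.15
position: [668.7, -48.4, 163.0]
eef_rot: [[0.213, 0.001, -0.977], [0.977, -0.0, 0.213], [0.0, -1.0, -0.001]]
contact_force: [1.4, -0.4, 4.8]
finger_gap: 0.001
clock: 15.52
position: [668.7, -48.4, 161.0]
eef_rot: [[0.213, 0.001, -0.977], [0.977, -0.0, 0.213], [0.0, -1.0, -0.001]]
contact_force: [0.5, -0.4, 6.0]
finger_gap: 0.001
```

Run:
```python
from h import *
for n,c in(('s12','side'),('t12','top')):
    snap(c,n); im=cv2.imread(f'pics/{n}.png');x,y,w,h=(260,140,120,90) if c=='side' else (270,140,120,90); cv2.imwrite(f'pics/{n}z.png',cv2.resize(im[y:y+h,x:x+w],(800,600),interpolation=cv2.INTER_CUBIC))
```

```text
(no output)
```

View pics/s12z.png

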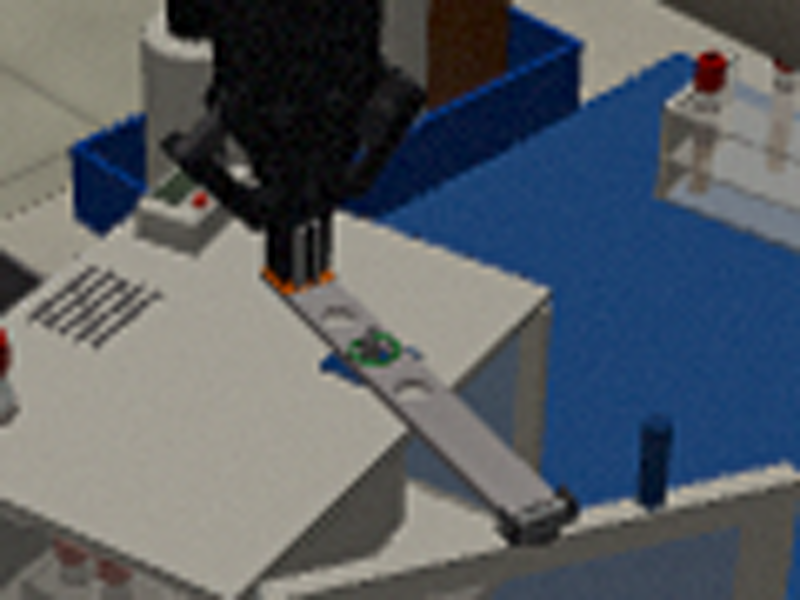

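View pics/t12z.png

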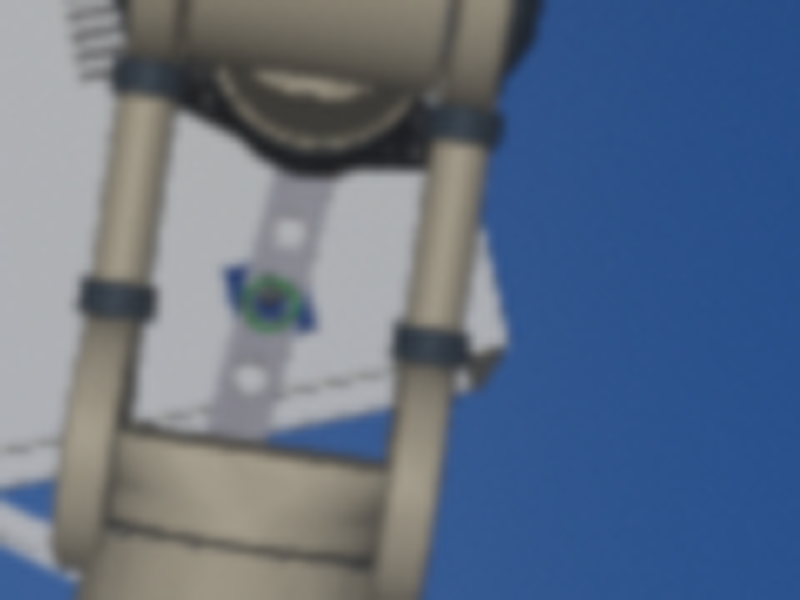

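Run:
```python
from h import *
X=[552.96,-8.89,.24]; o=np.array([-.63,.81])
for t in(0,.03,.06,.1):
  m=model(X,.635,.175,t); p=m['stay_pin'];d=(m['middle_hole']-p)/132
  print(t,[(( proj('side',p+d*L)+o-[260,140])*6.6667).round(0) for L in(100,132,164)],[((proj('top',p+d*L)-[270,140])*6.6667).round(0) for L in(100,132,164)])
```

```text
0 [array([412., 386.]), array([374., 348.]), array([337., 312.])] [array([254., 372.]), array([272., 299.]), array([291., 226.])]
0.03 [array([412., 380.]), array([374., 341.]), array([337., 303.])] [array([254., 371.]), array([272., 298.]), array([291., 224.])]
0.06 [array([412., 375.]), array([375., 334.]), array([338., 294.])] [array([254., 371.]), array([272., 297.]), array([291., 223.])]
0.1 [array([413., 368.]), array([375., 325.]), array([338., 283.])] [array([253., 370.]), array([272., 296.]), array([291., 222.])]
```

The hole pixels match tilt ≈ 0. The pressing force of 6 N is well above the 1–2 N needed, so the fingers seem to be giving a little. I'll press once more, then lift off and check.

```bash
python3 -m pendant '[[1,0,0.004,0,0,0,0],[1,0,0.008,0,0,0,0],[1,0,0.008,0,0,0,0],[1,0,0.008,0,0,0,0]]'; python3 -m pendant '[[1,0,-0.03,0,0,0,0],[1,0,-0.1,0,0,0,0],[1,0,-0.2,0,0,0,0],[1,0,-0.35,0,0,0,0],[1,-0.15,-0.35,0.0,0,0,0],[1,-0.3,-0.35,0.05,0,0,0],[1,-0.45,-0.35,0.1,0,0,0],[1,-0.6,-0.35,0.1,0,0,0],[1,-0.6,-0.35,0.1,0,0,0]]';python3 - <<'E'
from fit import *
for n,c in(('s13','side'),('t13','top')):
    snap(c,n); im=cv2.imread(f'pics/{n}.png');x,y,w,h=(260,140,120,90) if c=='side' else (270,140,120,90); cv2.imwrite(f'pics/{n}z.png',cv2.resize(im[y:y+h,x:x+w],(800,600),interpolation=cv2.INTER_CUBIC))
for q in ['stay_pin','middle_hole','press_pad','peg_tip','door_post']: print(q,mark('top',q),mark('side',q))
E
```

```text
clock: 16.12
position: [668.8, -48.4, 160.1]
eef_rot: [[0.213, 0.003, -0.977], [0.977, -0.0, 0.213], [0.0, -1.0, -0.003]]
contact_force: [-2.7, 0.0, 12.5]
finger_gap: -0.003
clock: 17.25
position: [576.2, -278.4, 295.3]
eef_rot: [[0.219, -0.004, -0.976], [0.976, 0.001, 0.219], [-0.0, -1.0, 0.004]]
contact_force: [0.3, 0.6, 0.1]
finger_gap: -0.0
stay_pin [(299.6, 230.6, 0.89), (449.2, 180.9, 0.54)] [(339.0, 216.3, 0.8)]
middle_hole [(313.2, 183.9, 0.83)] [(314.7, 189.9, 0.97)]
press_pad [(317.4, 158.6, 0.92)] [(304.5, 179.2, 0.63), (390.6, 176.7, 0.24)]
peg_tip [(307.4, 184.9, 0.5)] [(319.1, 244.8, 0.39)]
door_post [(316.9, 239.3, 0.66)] [(261.1, 377.5, 0.67), (354.4, 202.4, 0.61), (287.1, 174.1, 0.57)]
```

View pics/s13z.png

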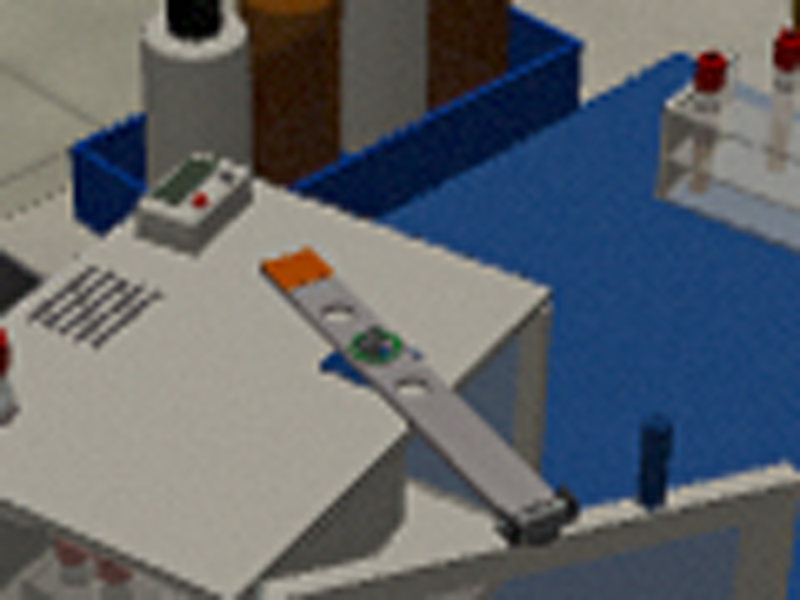

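View pics/t13z.png

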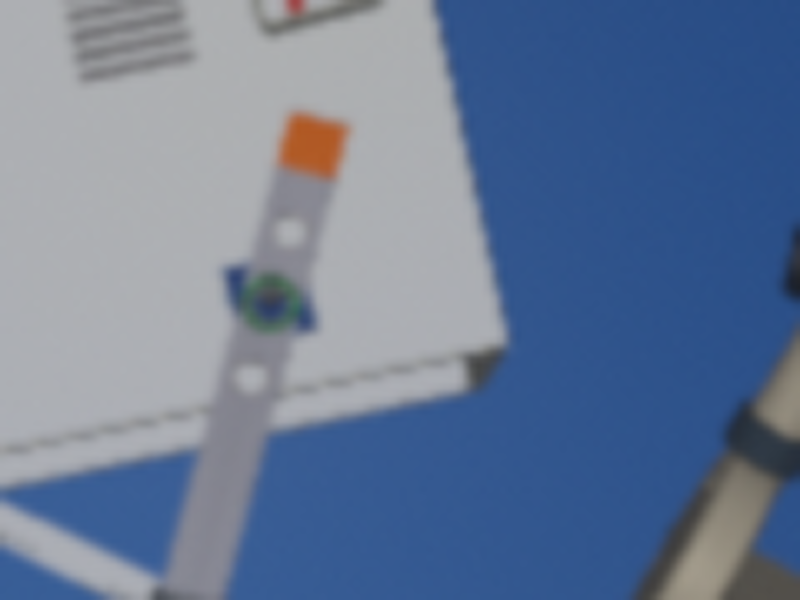

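Run:
```python
from h import *
X=[552.96,-8.89,.24]; o=np.array([-.63,.81])
def green(n):
    im=cv2.imread(f'pics/{n}.png').astype(float); b,g,r=im[...,0],im[...,1],im[...,2]
    w=np.clip(g-np.maximum(b,r)-12,0,None); w[:140]=0;w[215:]=0;w[:,:285]=0;w[:,345:]=0
    yy,xx=np.mgrid[:400,:640]; return ((w*xx).sum()/w.sum(),(w*yy).sum()/w.sum())
def orange(n):
    im=cv2.imread(f'pics/{n}.png').astype(float); b,g,r=im[...,0],im[...,1],im[...,2]
    w=(r-b>90)*(g>b+25)*(r-b); w[:145]=0;w[215:]=0;w[:,:285]=0;w[:,345:]=0
    yy,xx=np.mgrid[:400,:640]; return ((w*xx).sum()/w.sum(),(w*yy).sum()/w.sum())
for n in('s4','s8','s9','s10','s11','s12','s13','t4','t8','t9','t10','t12','t13'): print(n,np.round(green(n),2),np.round(orange(n),2) if n in('s4','s10','s13','t4','t10','t13') else '')
for t in(0,.02,.04,.06):
  m=model(X,.635,.175,t); print(t,[(proj('side',m[k])+o).round(2) for k in('middle_hole','press_pad')],[(proj('top',m[k])).round(2) for k in('middle_hole','press_pad')])
m=model(X,.644,-.05,.45);print([(proj('side',m[k])+o).round(2) for k in('middle_hole','press_pad')])
# peg in the top pic
```

```text
s4 [326.65 175.81] [320.49 155.72]
s8 [316.38 184.94] 
s9 [315.68 189.12] 
s10 [315.69 189.12] [304.33 176.7 ]
s11 [315.92 191.26] 
s12 [316.05 192.16] 
s13 [315.9  191.22] [304.15 179.73]
t4 [319.04 189.21] [329.74 168.21]
t8 [310.2 185.4] 
t9 [309.44 185.56] 
t10 [309.   185.22] [316.53 163.65]
t12 [310.71 183.83] 
t13 [311.08 182.17] [316.34 161.39]
0 [array([316.1 , 192.21]), array([304.28, 179.86])] [array([310.84, 184.84]), array([316.87, 160.86])]
0.02 [array([316.12, 191.5 ]), array([304.29, 178.8 ])] [array([310.84, 184.71]), array([316.89, 160.61])]
0.04 [array([316.14, 190.8 ]), array([304.32, 177.75])] [array([310.84, 184.61]), array([316.9, 160.4])]
0.06 [array([316.18, 190.11]), array([304.35, 176.7 ])] [array([310.83, 184.52]), array([316.9 , 160.21])]
[array([327.57, 176.57]), array([320.99, 156.03])]
```

Run:
```python
from h import *
o=np.array([-.63,.81])
for dz in(0,5,10): print(dz,(proj('side',[667.5,-48.1,216.4+dz])+o-[260,140])*6.667)
s=manip.state();print(s['clock'],s['position'])
```

```text
0 [293.42057728 183.54972096]
5 [293.37020655 174.27045868]
10 [293.31958761 164.94547141]
17.85 [ 578.53777611 -273.78783064  297.15993803]
```

Run:
```python
from plant import manip
manip.close_job(); print(manip.state()['clock'])
```

```text
the job is handed in; nothing more can be done
the job is handed in; nothing more can be done
```

I handed the job in at about 18 s. As far as I could measure, the door is held at the middle setting, with the ringed hole over the peg and the stay arm flat. The hand-in reports no verdict.

**What I did:**
- I gripped the blue post and pulled the door open to about 0.64 rad.
- I gripped the bar's free end, swung it until the ringed hole was over the peg, and lowered it partway.
- I pressed the pad home with shut fingers, reaching 12.5 N at the end, and moved the gripper well clear.

**What my last checks showed:**
- **Peg in hole:** the last top picture shows the peg inside the green ring, about 2 mm off centre. My rough limit is 3 mm if the peg's full width is in the hole.
- **Tilt:** the model fit gives about 0 (within roughly 0.01 rad) against the limit of 0.03. This is an image estimate, and its zero point rests on my earlier fit of the raised arm.
- **Other things:** the timer looked unmoved in the last close-ups. I did not measure the other items again, but I saw no contact with any of them.

**What disagreed:**
- **Springback:** during the 6 N press the bar sat about 0.027 rad lower than after I let go. I took this as the stop giving slightly, because the released position matched the one under a 2.5 N press.
- **Finger height:** the reported fingertip height while pressing was 161 mm, against an expected pad top of about 170 mm. I did not fully explain that gap.
- **Network points:** the networks gave ring and peg points several millimetres apart in the last top picture, and their peg point in the side picture was clearly wrong. I relied on the zoomed pictures and the colour centroids instead.

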